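# Square a model wagon body into the corner of the gluing jig

## Task

The grey model wagon body lies askew on the plywood jig. Push it along the board with the fingers until its long far side is flush against the aluminium fence and its end is up against the red end stop, so that it sits square in that corner; then move clear and leave it there. Only push it, never lift or tip it, and leave the bottle, the jar and the can standing where they are.

Things in the scene. Friction and masses are not known exactly. Their poses are not given: they have to be found in the camera images.
- wagon: Loose grey plastic wagon body, floor-up on the jig board: a closed block 96 mm along x, 170 mm along y, 44 mm high, plus two sills on top (7 wide, 2 high, along y at x = +-22 mm). 0.2 to 0.4 kg, slides at 1 to 5 N; may catch askew in the corner. Origin: centre of its underside. Its +x long side is the far one, for the fence. Starts up to 0.3 rad askew to the jig, clear of fence and stop.
- far_edge_left (a point): The lower corner of the wagon body at its far (+x) long side and its +y end (offset +48, +85, 0 mm from wagon).
- far_edge_right (a point): The lower corner of the wagon body at its far (+x) long side and its -y end (offset +48, -85, 0 mm).
- left_end (a point): Centre of the wagon body's +y end face (0, +85, 22 mm).
- right_end (a point): Centre of the wagon body's -y end face (0, -85, 22 mm).
- jig: Fixed jig: plywood board 240 mm along x, 330 mm along y, top 8 mm above the table. Origin: centre of its underside, on the table. An aluminium fence stands along y on the far side: inner face (looking to -x) at x = +80 mm, 14 mm thick, 330 mm long, top 34 mm above the table. The near side is open.
- end_stop: Red end stop fixed on the jig board: 80 mm along x, 12 mm thick along y, 26 mm high. Origin: centre of its underside, on the board; axes parallel to the jig's. At the jig's left or right end (jig x = +30, y = +151 or -151 mm; inner face 145 mm from the jig's middle), changing between starts. The other end has only a flat dark plate, 1.5 mm high.
- glue_bottle: Loose amber bottle with black cap, 42 mm diameter, 100 mm high, standing on the table beside or beyond the jig. Origin: centre of its underside. To be left alone.
- paint_jar: Loose red-brown paint jar with white lid, 50 mm diameter, 55 mm high, on the table beside or beyond the jig. Origin: centre of its underside. To be left alone.
- thinner_can: Loose metal can, 48 mm diameter, 75 mm high, on the table beside or beyond the jig. Origin: centre of its underside. To be left alone.

How it is judged:
By the outcome, as a careful person would: the job done as asked, in the order asked, and still so for the second after the job is handed in, with the robot touching nothing.
It also fails if it takes over 64 s, if anything falls off the work surface, if the arm or the gripper's body presses on something with over 40 N, if the wrist force passes 120 N, or if a joint passes its speed limit or range.

## Robot

A 6-joint arm with a two-finger parallel gripper is mounted at the origin on the work surface. World frame = base frame: x ahead of the robot, y to its left, z up, the work surface at z = 0. Lengths are in m, angles in rad, forces in N, time in s.
With the tool pointing down it reaches from about 0.425 to 0.95 m from the base axis. Payload 14.7 kg.
Tool frame: the origin (TCP) lies midway between the tips of the shut fingers; the grasp point (between the pads) lies 19 mm behind it; z points along the fingers, y is the direction in which the jaws open and shut (so a half turn about z gives the same grasp; the last joint's range is limited). The gripper opens to 85 mm and grips with 20 to 120 N. Pads are 22 mm wide; open, the fingers measure 114 mm over their backs; the gripper's body (76 mm by 85 mm) begins 54 mm behind the grasp point. The pads swing forward as they close: fully open they stand 13 mm farther back than shut.
Start: joints at [1.177, 0.48, 1.596, -0, 1.065, -0.047], TCP at [0.221, 0.611, 0.231] pointing down, gripper open.
Joint ranges: [-2.75, 2.75], [-0.82, 2.05], [0.23, 2.67], [-1.56, 4.7], [0.09, 2.69], [-2.92, 2.92]. Speed limits (rad/s): [1.89, 1.89, 2.39, 3.01, 3.01, 3.01].

## Interface

Orientations are given as a 3x3 rotation matrix whose columns are the frame's x, y, z axes.
In Python, from cell import sense, get_image, sign_off, find_in, silhouettes gives the robot as it stands. The module is installed in compiled form; this text tells all that it offers.
- The arm moves only by the tool send_rows, never from a script. Its argument "motion" is a list of rows, each an object of numbers: "claw": the finger opening in mm, from 0 to 85.4; "x", "y", "z": the shift along the tool's x, y, z in mm; "twist": the turn about the tool's z in degrees. A call has 1 to 10 rows; each row shifts and turns the commanded pose from where the row before left it, along the tool's axes as they then stand; what a row does not reach is not made up. A row lasts 1/10 s, in which the tool goes at most 50 mm and 8.59 degrees, less where a joint would pass 70% of its speed; a pose out of reach is approached as far as the arm can. A call with a gripper value outside its range is refused whole. The fingers move at their own pace and stop on an object; "newtons" is the grip in N (left out, the last holds). Time passes only in rows, so rows that do not move let the fingers close. It gives the time, the measured TCP pose, the force and the opening at its end, in the units of the state.
- sense(): the state, without advancing time (a new reading comes with each control period).
- get_image(name): name is "side" or "top" or "wrist"; returns a dict with "image" (480x640x3 uint8, blue, green, red), "K" (3x3 intrinsics, pixels), "origin" and "attitude" of the camera in the world; the wrist camera has in their place "hand_eye" (4x4, takes a point from camera to tool coordinates, whose origin is the TCP and whose axes are the flange's). Camera axes: x right, y down, z forward; pixel columns grow to the right and rows downward; lengths in m; the calibration is good to about 2 mm. A picture is of the moment at which its call begins: read the wrist's pose just before it. There is no depth.
- sign_off(): hands the job in, once; it reports no verdict.
Trained networks look in the newest picture that a camera, given by its name, has taken for a name from the list of things; names that differ only in an ending like _2 or _b are one class to them, and where a whole thing is asked for, a point or a joint stands for the part that bears it (a point fixed in the world has none). Each returns a list of dicts, best first, with "confidence" (0 to 1); they miss things now and then, are a little off and sometimes report something else, mostly with a low value. They report only what shows in the picture. A call takes as long as a camera call.
- find_in(camera, target): "box" ([centre column, centre row, width, height] in pixels, round what is visible of it).
- silhouettes(camera, target): "region" (480x640 bool, what is visible of it) and "box" ([centre column, centre row, width, height] in pixels, round what is visible of it).
The state is a dict: "time_s": time; "joint_pos": joint angles; "qd": joint speeds; "tau": joint torques, N m; "tool_pos": TCP position; "tool_rot": TCP orientation; "force": force on the tool from outside, world axes, zero at the start; "ft_torque": the same for the moment, N m; "opening": finger opening in m.
Only numpy, scipy, OpenCV 4.12 (cv2) and the standard library are available. Lean on these libraries where they do the work, as an engineer would, in place of code of your own. Each camera call takes 0.05 s, during which the arm holds its last target.

## Working session

There is one attempt and no reset: what is moved stays moved. The work goes in short steps, Python scripts to look and compute and a tool call to move; the robot and the scene stay as the last step left them, time stands still between calls to the robot, and variables do not carry over. Pictures are saved under pics/ and viewed, and the job is handed in when it is done.

Besides the shell and the picture viewer there is one more tool, called after "Call:" by a JSON object that holds its "method" and its "body", one argument or row to a line. send_rows: Moves the arm, as the interface text tells. Its arguments: {"type":"object","properties":{"motion":{"type":"array","items":{"type":"object","properties":{"claw":{"type":"number"},"x":{"type":"number"},"y":{"type":"number"},"z":{"type":"number"},"twist":{"type":"number"}}}},"newtons":{"type":"number"}},"required":["motion"]}

```bash
mkdir -p pics; cat > h.py <<'E'
import numpy as np,cv2
from cell import *
def snap(cam,fn):
    d=get_image(cam); cv2.imwrite('pics/'+fn,d['image']); return d
def ray(d,u,v,z):
    K=np.array(d['K']);R=np.array(d['attitude']);o=np.array(d['origin'])
    r=R@np.linalg.inv(K)@np.array([u,v,1.]); return o+r*(z-o[2])/r[2]
E
python3 - <<'E'
from h import *
s=sense();print({k:np.round(s[k],3).tolist() for k in ('time_s','tool_pos','tool_rot','force','opening')})
for c in('top','side'):
    d=snap(c,c+'0.png');print(c,np.round(d['K'],1).tolist(),np.round(d['origin'],3),np.round(d['attitude'],3).tolist())
    for n in('wagon','end_stop','jig','glue_bottle','paint_jar','thinner_can'):
        print(n,[(np.round(r['box']).tolist(),round(r['confidence'],2)) for r in find_in(c,n)[:2]])
E
```

```text
{'time_s': 0.0, 'tool_pos': [0.221, 0.611, 0.231], 'tool_rot': [[-0.94, 0.34, -0.0], [0.34, 0.94, -0.001], [0.0, -0.001, -1.0]], 'force': [0.202, -0.342, 0.541], 'opening': 0.086}
top [[552.1, 0.0, 327.8], [0.0, 552.1, 230.4], [0.0, 0.0, 1.0]] [0.499 0.004 1.094] [[-0.021, -0.989, 0.146], [-1.0, 0.021, -0.005], [0.002, -0.146, -0.989]]
wagon [([346.0, 301.0, 94.0, 62.0], 0.63)]
end_stop [([408.0, 242.0, 17.0, 43.0], 0.72)]
jig [([339.0, 280.0, 192.0, 165.0], 0.98)]
glue_bottle [([193.0, 295.0, 28.0, 21.0], 0.87)]
paint_jar [([289.0, 203.0, 25.0, 26.0], 0.67)]
thinner_can [([465.0, 240.0, 33.0, 27.0], 0.83)]
side [[608.4, 0.0, 314.4], [0.0, 608.4, 245.0], [0.0, 0.0, 1.0]] [0.345 0.865 0.75 ] [[-0.937, -0.216, 0.274], [-0.349, 0.566, -0.747], [0.006, -0.795, -0.606]]
wagon [([387.0, 259.0, 70.0, 82.0], 0.84)]
end_stop [([354.0, 214.0, 41.0, 13.0], 0.55)]
jig [([366.0, 271.0, 140.0, 128.0], 0.9)]
glue_bottle [([331.0, 362.0, 27.0, 60.0], 0.64)]
paint_jar [([272.0, 271.0, 28.0, 38.0], 0.57), ([388.0, 260.0, 69.0, 80.0], 0.57)]
thinner_can [([369.0, 186.0, 23.0, 36.0], 0.7)]
```

View pics/top0.png

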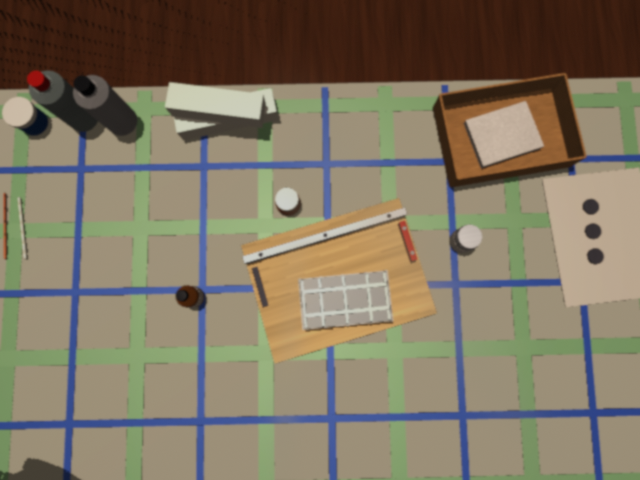

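View pics/side0.png

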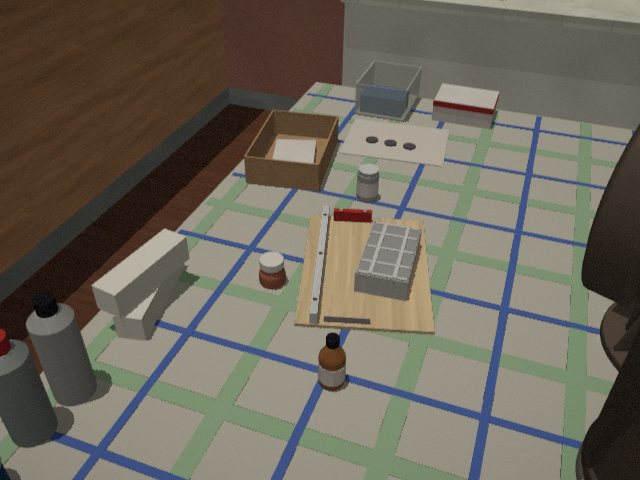

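```bash
python3 - <<'E'
import cv2
i=cv2.imread('pics/top0.png')[190:375,170:490]
cv2.imwrite('pics/top0z.png',cv2.resize(i,None,fx=2.5,fy=2.5,interpolation=cv2.INTER_CUBIC))
E
```

```text
(no output)
```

View pics/top0z.png

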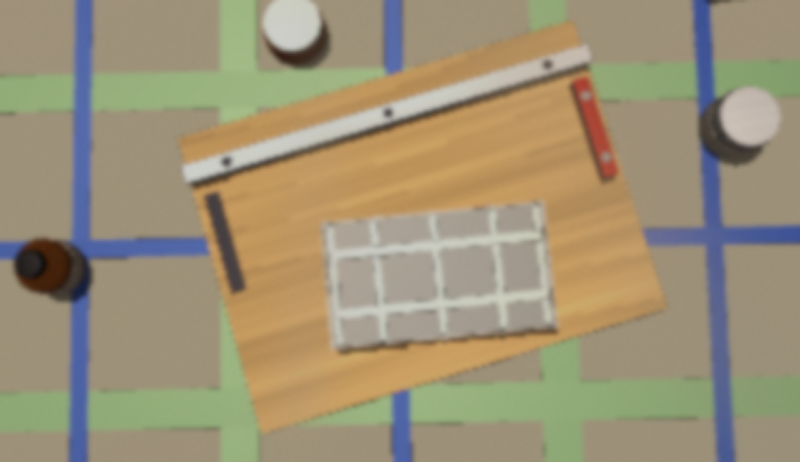

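```bash
cat >> h.py <<'E'
from scipy.optimize import least_squares
def proj(d,P):
    K=np.array(d['K']);R=np.array(d['attitude']);o=np.array(d['origin'])
    p=(np.asarray(P)-o)@R@K.T; return p[:,:2]/p[:,2:]
def T(q,P):
    P=np.asarray(P,float);c,s=np.cos(q[2]),np.sin(q[2])
    return np.c_[q[0]+c*P[:,0]-s*P[:,1],q[1]+s*P[:,0]+c*P[:,1],P[:,2]]
def fit(d,P,uv,q0):
    r=least_squares(lambda q:(proj(d,T(q,P))-uv).ravel(),q0);return r.x,r.fun
def box(x0,x1,y0,y1,z): return [[x0,y0,z],[x1,y0,z],[x1,y1,z],[x0,y1,z]]
JP=[[-.12,.165,.008],[-.12,-.165,.008],[.12,.165,.008],[.12,-.165,.008],[.08,.165,.034],[.08,-.165,.034]]
WP=[[-.048,.085,.052],[-.048,-.085,.052],[.048,-.085,.052],[.048,.085,.052]]
def overlay(d,fn,jq,wq,crop=None,f=2.5):
    im=d['image'].copy(); k=4
    im=cv2.resize(im,None,fx=k,fy=k,interpolation=cv2.INTER_CUBIC)
    for q,P,c in((jq,box(-.12,.12,-.165,.165,.008),(255,0,255)),(jq,box(.08,.094,-.165,.165,.034),(255,255,0)),(jq,box(-.01,.07,-.157,-.145,.034),(0,255,255)),(wq,box(-.048,.048,-.085,.085,.052),(0,255,0)),(wq,box(-.048,.048,-.085,.085,.008),(0,0,255))):
        uv=(proj(d,T(q,P))*k+k/2-.5).round().astype(int); cv2.polylines(im,[uv],True,c,1)
    x0,y0,x1,y1=crop; im=im[y0*k:y1*k,x0*k:x1*k]; s=min(800/im.shape[1],600/im.shape[0])
    cv2.imwrite('pics/'+fn,cv2.resize(im,None,fx=s,fy=s,interpolation=cv2.INTER_AREA))
def injig(jq,wq):
    c,s=np.cos(jq[2]),np.sin(jq[2]);dx,dy=wq[0]-jq[0],wq[1]-jq[1]
    return np.array([c*dx+s*dy,-s*dx+c*dy,wq[2]-jq[2]])
E
python3 - <<'E'
from h import *
d=get_image('top')
z=lambda a:np.array([170,190])+np.array(a,float)/2.5
jq,e=fit(d,JP,z([(262,432),(664,305),(180,137),(573,21),(190,184),(590,57)]),[.55,0,.2]);print(jq,e.round(1))
wq,e=fit(d,WP,z([(337,351),(554,329),(543,203),(323,223)]),[.55,0,.2]);print(wq,e.round(1))
print(injig(jq,wq))
np.save('jq.npy',jq);np.save('wq.npy',wq)
overlay(d,'ov0.png',jq,wq,(230,190,450,370))
d2=get_image('side');overlay(d2,'ov0s.png',jq,wq,(280,190,460,340))
for c,n,h,dd in(('top','glue_bottle',.1,d),('top','paint_jar',.055,d),('top','thinner_can',.075,d)):
    b=find_in('top',n)[0]['box'];print(n,ray(dd,b[0],b[1],h/2))
E
```

```text
[ 0.56347043 -0.02023035  0.27620767] [-0.1  0.7  1.9  0.6 -1.2 -0.  -0.1 -1.4 -1.7 -0.7  1.3  0.7]
[ 0.51942229 -0.03223378  0.07387042] [-2.   0.3  2.1  0.3  0.8 -0.6 -0.9 -0.1]
[-0.04565201  0.00046387 -0.20233725]
glue_bottle [0.53399403 0.25947867 0.05      ]
paint_jar [0.71033219 0.07655221 0.0275    ]
thinner_can [ 0.63202265 -0.2687315   0.0375    ]
```

View pics/ov0.png

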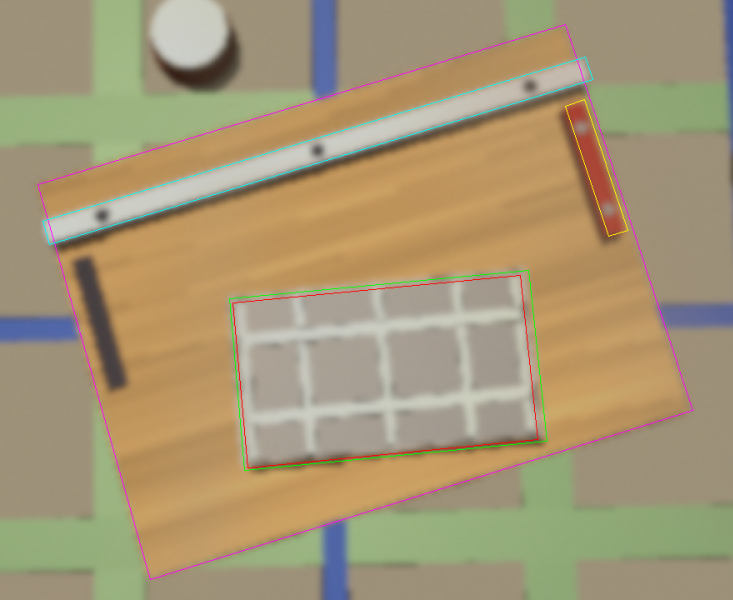

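View pics/ov0s.png

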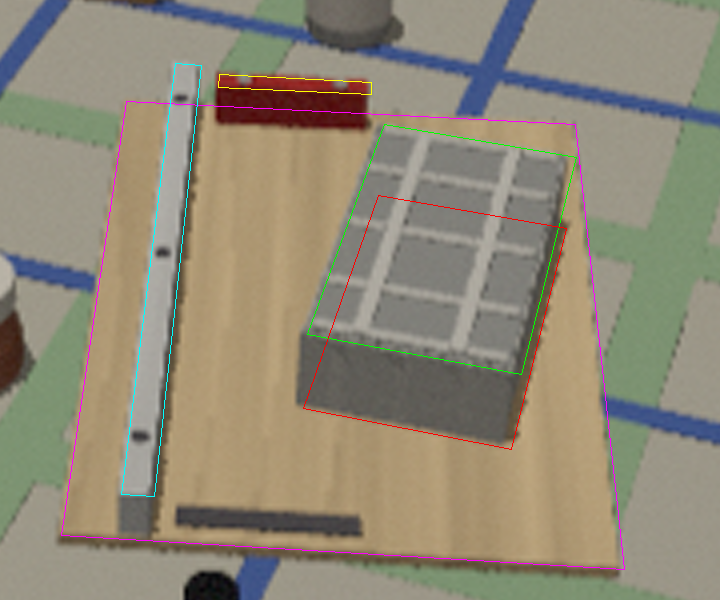

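Call:
{"method": "send_rows", "body": {
  "motion": [
    {"x":-34,"y":-21,"claw":70},
    {"x":-34,"y":-21,"claw":70},
    {"x":-34,"y":-21,"claw":70},
    {"x":-34,"y":-21,"claw":70},
    {"x":-34,"y":-21,"claw":70},
    {"x":-34,"y":-21,"claw":70},
    {"x":-34,"y":-21,"claw":70},
    {"x":-34,"y":-21,"claw":70},
    {"x":-34,"y":-21,"claw":70},
    {"x":-34,"y":-21,"claw":70}
  ]
}}

```text
invalid input
```

Call:
{"method": "send_rows", "body": {
  "motion": [
    {"twist":-6},
    {"twist":-6},
    {"twist":-6},
    {"twist":-6},
    {"twist":-6},
    {"twist":-5.7}
  ]
}}

```text
invalid input
```

```bash
cat >> h.py <<'E'
def goto(jx,jy,z,dyaw=0):
    "remaining shift in tool axes (mm), twist deg, to jig-frame point"
    s=sense();jq=np.load('jq.npy');R=np.array(s['tool_rot']);p=np.array(s['tool_pos'])
    t=T(jq,[[jx,jy,z]])[0];yaw=np.arctan2(-R[0,1],R[1,1])
    c=np.array(p);iv=injig(jq,[p[0],p[1],yaw])
    print('t',round(s['time_s'],2),'jig pos',(iv[:2]*1e3).round(1),'z',round(p[2]*1e3,1),'dyaw deg',round(np.degrees(iv[2]),2),'F',np.round(s['force'],1),'open',round(s['opening'],4))
    print('shift',(R.T@(t-p)*1e3).round(1),'twist',round(np.degrees(iv[2]-dyaw),2),'reach',np.hypot(*t[:2]).round(3))
E
python3 -c "
from h import *
goto(-.125,0,.1)"
```

```text
t 0.95 jig pos [-157.3  701. ] z 231.3 dyaw deg -35.7 F [ 0.2 -0.5 -0. ] open 0.0855
shift [-435.3 -550.4  131.3] twist -35.7 reach 0.447
```

Call:
{"method": "send_rows", "body": {
  "motion": [
    {"x":-34,"y":-21,"z":0,"twist":0,"claw":70},
    {"x":-34,"y":-21,"z":0,"twist":0,"claw":70},
    {"x":-34,"y":-21,"z":0,"twist":0,"claw":70},
    {"x":-34,"y":-21,"z":0,"twist":0,"claw":70},
    {"x":-34,"y":-21,"z":0,"twist":0,"claw":70},
    {"x":-34,"y":-21,"z":0,"twist":0,"claw":70},
    {"x":-34,"y":-21,"z":0,"twist":0,"claw":70},
    {"x":-34,"y":-21,"z":0,"twist":0,"claw":70},
    {"x":-34,"y":-21,"z":0,"twist":0,"claw":70},
    {"x":-34,"y":-21,"z":0,"twist":0,"claw":70}
  ]
}}

```text
time_s: 1.95
tool_pos: [0.4702, 0.2969, 0.2315]
tool_rot: [[-0.94, 0.34, 0.0], [0.34, 0.94, 0.0], [-0.0, 0.0, -1.0]]
force: [1.0, 0.4, 0.5]
opening: 0.0697
```

Call:
{"method": "send_rows", "body": {
  "motion": [
    {"x":0,"y":0,"z":0,"twist":-6,"claw":70},
    {"x":0,"y":0,"z":0,"twist":-6,"claw":70},
    {"x":0,"y":0,"z":0,"twist":-6,"claw":70},
    {"x":0,"y":0,"z":0,"twist":-6,"claw":70},
    {"x":0,"y":0,"z":0,"twist":-6,"claw":70},
    {"x":0,"y":0,"z":0,"twist":-5.7,"claw":70}
  ]
}}

```text
time_s: 2.55
tool_pos: [0.4693, 0.2982, 0.2314]
tool_rot: [[-0.961, -0.277, 0.0], [-0.277, 0.961, 0.0], [-0.0, 0.0, -1.0]]
force: [-0.7, 0.1, -0.0]
opening: 0.07
```

```bash
python3 -c "
from h import *
goto(-.125,0,.1)"
```

```text
t 2.55 jig pos [ -3.7 332.1] z 231.4 dyaw deg 0.25 F [-0.7  0.1 -0. ] open 0.07
shift [ 122.7 -331.5  131.4] twist 0.25 reach 0.447
```

Call:
{"method": "send_rows", "body": {
  "motion": [
    {"x":12,"y":-33,"z":13,"twist":0,"claw":70},
    {"x":12,"y":-33,"z":13,"twist":0,"claw":70},
    {"x":12,"y":-33,"z":13,"twist":0,"claw":70},
    {"x":12,"y":-33,"z":13,"twist":0,"claw":70},
    {"x":12,"y":-33,"z":13,"twist":0,"claw":70},
    {"x":12,"y":-33,"z":13,"twist":0,"claw":70},
    {"x":12,"y":-33,"z":13,"twist":0,"claw":70},
    {"x":12,"y":-33,"z":13,"twist":0,"claw":70},
    {"x":12,"y":-33,"z":13,"twist":0,"claw":70},
    {"x":12,"y":-33,"z":13,"twist":0,"claw":70}
  ]
}}

```text
time_s: 3.55
tool_pos: [0.4438, -0.0534, 0.101]
tool_rot: [[-0.962, -0.273, 0.001], [-0.273, 0.962, -0.0], [-0.001, -0.0, -1.0]]
force: [1.2, -0.3, 0.7]
opening: 0.0703
```

```bash
python3 - <<'E'
from h import *
goto(-.125,0,.012)
s=sense();snap('side','s1.png');d=snap('wrist','w1.png');print(np.round(d['hand_eye'],3).tolist(),np.round(d['K'],1).tolist())
E
```

```text
t 3.55 jig pos [-124.1    0.7] z 101.0 dyaw deg 0.01 F [ 1.2 -0.3  0.7] open 0.0703
shift [ 0.9 -0.7 89. ] twist 0.01 reach 0.447
[[-0.001, -0.957, -0.291, 0.073], [1.0, -0.001, -0.0, 0.001], [0.0, -0.291, 0.957, -0.143], [0.0, 0.0, 0.0, 1.0]] [[391.9, 0.0, 321.4], [0.0, 391.9, 238.9], [0.0, 0.0, 1.0]]
```

View pics/s1.png

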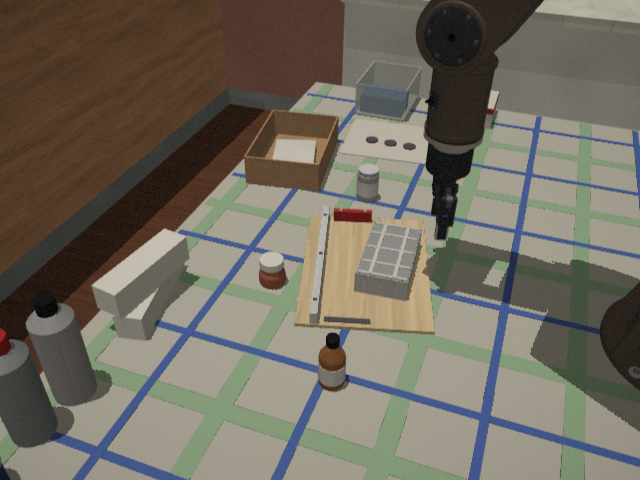

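View pics/w1.png

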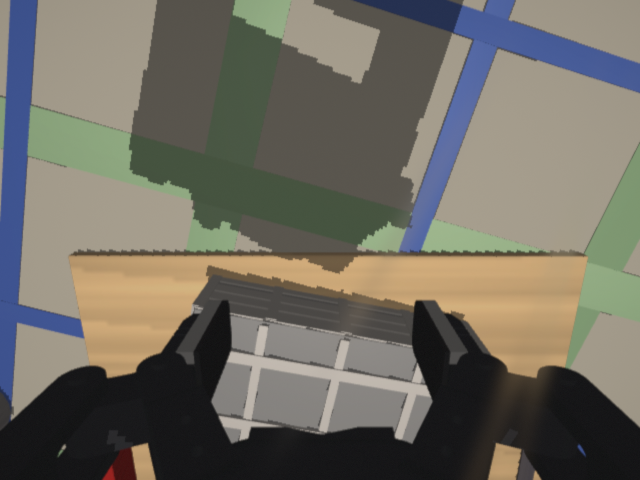

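```bash
python3 - <<'E'
from h import *
s=sense();d=get_image('wrist');H=np.array(d['hand_eye']);A=np.eye(4);A[:3,:3]=s['tool_rot'];A[:3,3]=s['tool_pos'];C=A@H
d['attitude']=C[:3,:3];d['origin']=C[:3,3]
overlay(d,'ovw.png',np.load('jq.npy'),np.load('wq.npy'),(0,150,640,480))
E
```

```text
(no output)
```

View pics/ovw.png

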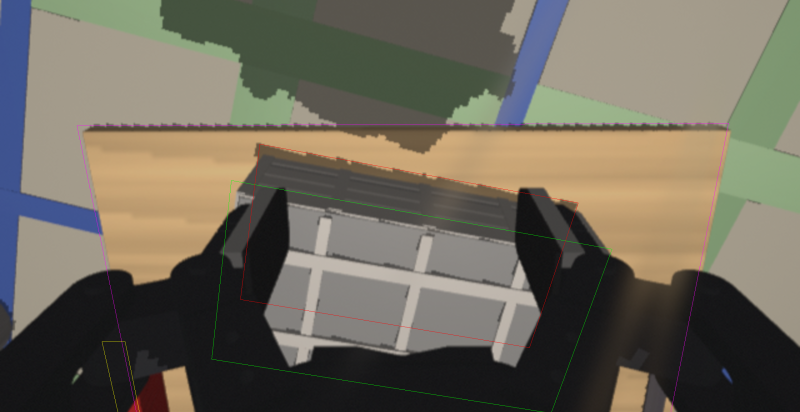

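Call:
{"method": "send_rows", "body": {
  "motion": [
    {"x":4,"y":0,"z":12,"twist":0,"claw":70},
    {"x":0,"y":0,"z":18,"twist":0,"claw":70},
    {"x":0,"y":0,"z":18,"twist":0,"claw":70},
    {"x":0,"y":0,"z":18,"twist":0,"claw":70},
    {"x":0,"y":0,"z":14,"twist":0,"claw":70},
    {"x":0,"y":0,"z":7,"twist":0,"claw":70},
    {"x":0,"y":0,"z":0,"twist":0,"claw":70}
  ]
}}

```text
time_s: 4.4
tool_pos: [0.4399, -0.0524, 0.014]
tool_rot: [[-0.962, -0.274, -0.001], [-0.274, 0.962, 0.0], [0.001, 0.0, -1.0]]
force: [-0.1, -0.6, 0.5]
opening: 0.0697
```

```bash
python3 - <<'E'
from h import *
goto(-.027,0,.013)
snap('side','s2.png');
i=cv2.imread('pics/s2.png')[150:350,290:510];cv2.imwrite('pics/s2z.png',cv2.resize(i,None,fx=3,fy=3))
E
```

```text
t 4.4 jig pos [-127.6    2.8] z 14.0 dyaw deg 0.05 F [-0.1 -0.6  0.5] open 0.0697
shift [-100.6   -2.8    0.9] twist 0.05 reach 0.538
```

View pics/s2z.png

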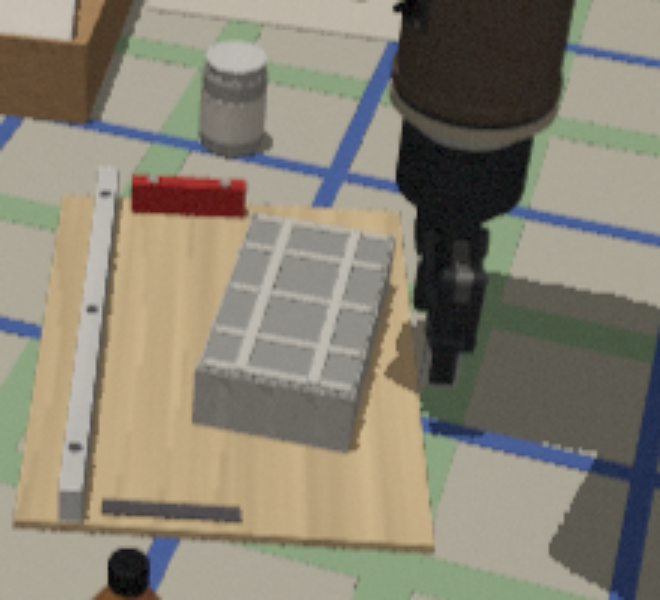

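Call:
{"method": "send_rows", "body": {
  "motion": [
    {"x":-5,"y":0,"z":0,"twist":0,"claw":70},
    {"x":-5,"y":0,"z":0,"twist":0,"claw":70},
    {"x":-5,"y":0,"z":0,"twist":0,"claw":70},
    {"x":-5,"y":0,"z":0,"twist":0,"claw":70},
    {"x":-5,"y":0,"z":0,"twist":0,"claw":70},
    {"x":-5,"y":0,"z":0,"twist":0,"claw":70},
    {"x":-5,"y":0,"z":0,"twist":0,"claw":70},
    {"x":-5,"y":0,"z":0,"twist":0,"claw":70},
    {"x":-5,"y":0,"z":0,"twist":0,"claw":70},
    {"x":-5,"y":0,"z":0,"twist":0,"claw":70}
  ]
}}

```text
time_s: 5.45
tool_pos: [0.4885, -0.0393, 0.0143]
tool_rot: [[-0.962, -0.273, -0.0], [-0.273, 0.962, -0.0], [0.0, 0.0, -1.0]]
force: [-1.3, -2.5, 0.5]
opening: 0.07
```

```bash
python3 - <<'E'
from h import *
goto(-.027,0,.013)
snap('side','s3.png');
i=cv2.imread('pics/s3.png')[150:350,290:510];cv2.imwrite('pics/s3z.png',cv2.resize(i,None,fx=3,fy=3))
E
```

```text
t 5.45 jig pos [-77.3   2.1] z 14.3 dyaw deg 0.01 F [-1.3 -2.5  0.5] open 0.07
shift [-50.3  -2.1   1.3] twist 0.01 reach 0.538
```

View pics/s3z.png

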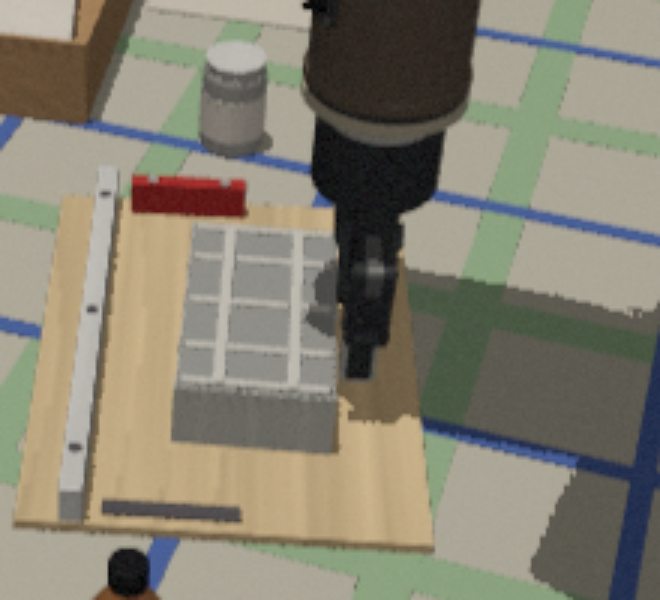

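Call:
{"method": "send_rows", "body": {
  "motion": [
    {"x":-5,"y":0,"z":0,"twist":0,"claw":70},
    {"x":-5,"y":0,"z":0,"twist":0,"claw":70},
    {"x":-5,"y":0,"z":0,"twist":0,"claw":70},
    {"x":-5,"y":0,"z":0,"twist":0,"claw":70},
    {"x":-5,"y":0,"z":0,"twist":0,"claw":70},
    {"x":-5,"y":0,"z":0,"twist":0,"claw":70},
    {"x":-5,"y":0,"z":0,"twist":0,"claw":70},
    {"x":-4,"y":0,"z":0,"twist":0,"claw":70},
    {"x":-3,"y":0,"z":0,"twist":0,"claw":70},
    {"x":-2,"y":0,"z":0,"twist":0,"claw":70}
  ]
}}

```text
time_s: 6.5
tool_pos: [0.5307, -0.0274, 0.0143]
tool_rot: [[-0.962, -0.273, -0.0], [-0.273, 0.962, 0.0], [0.0, 0.0, -1.0]]
force: [-3.0, -1.1, 1.5]
opening: 0.0698
```

Call:
{"method": "send_rows", "body": {
  "motion": [
    {"x":-1,"y":0,"z":0,"twist":0,"claw":70},
    {"x":-1,"y":0,"z":0,"twist":0,"claw":70}
  ]
}}

```text
time_s: 6.7
tool_pos: [0.5322, -0.0269, 0.0143]
tool_rot: [[-0.962, -0.273, -0.0], [-0.273, 0.962, 0.0], [0.0, 0.0, -1.0]]
force: [-1.8, -0.6, 1.4]
opening: 0.07
```

Call:
{"method": "send_rows", "body": {
  "motion": [
    {"x":-1,"y":0,"z":0,"twist":0,"claw":70},
    {"x":-1,"y":0,"z":0,"twist":0,"claw":70}
  ]
}}

```text
time_s: 6.9
tool_pos: [0.5343, -0.0263, 0.0143]
tool_rot: [[-0.962, -0.273, -0.0], [-0.273, 0.962, 0.0], [0.0, 0.0, -1.0]]
force: [-1.9, -1.2, 0.1]
opening: 0.0699
```

```bash
python3 - <<'E'
from h import *
goto(-.027,0,.013)
snap('side','s4.png');
i=cv2.imread('pics/s4.png')[150:350,290:510];cv2.imwrite('pics/s4z.png',cv2.resize(i,None,fx=3,fy=3))
E
```

```text
t 6.9 jig pos [-29.7   2.1] z 14.3 dyaw deg 0.0 F [-1.9 -1.2  0.1] open 0.0699
shift [-2.7 -2.1  1.3] twist 0.0 reach 0.538
```

View pics/s4z.png

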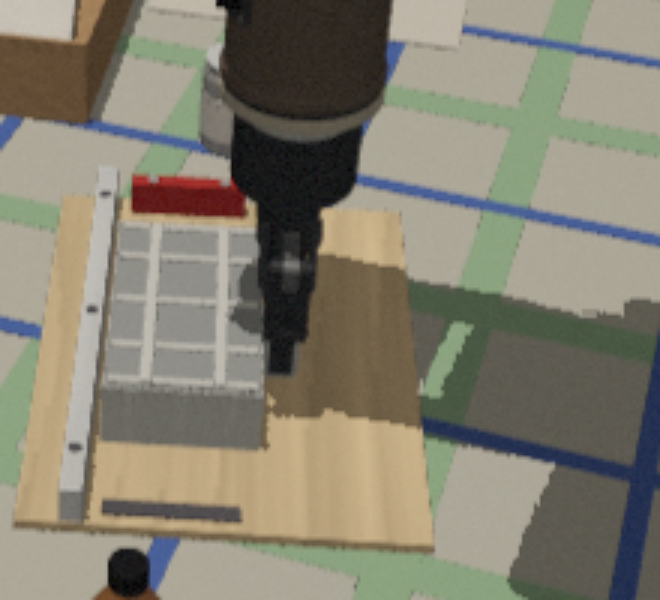

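Nearly at the fence (gap at column ~100); continue in 1 mm steps while watching the force.

Call:
{"method": "send_rows", "body": {
  "motion": [
    {"x":-1,"y":0,"z":0,"twist":0,"claw":70},
    {"x":-1,"y":0,"z":0,"twist":0,"claw":70}
  ]
}}

```text
time_s: 7.15
tool_pos: [0.5362, -0.0258, 0.0143]
tool_rot: [[-0.962, -0.273, -0.0], [-0.273, 0.962, -0.0], [0.0, 0.0, -1.0]]
force: [-2.2, -0.1, 0.4]
opening: 0.0697
```

Call:
{"method": "send_rows", "body": {
  "motion": [
    {"x":-1,"y":0,"z":0,"twist":0,"claw":70},
    {"x":-1,"y":0,"z":0,"twist":0,"claw":70}
  ]
}}

```text
time_s: 7.35
tool_pos: [0.5382, -0.0252, 0.0143]
tool_rot: [[-0.962, -0.273, -0.0], [-0.273, 0.962, -0.0], [0.0, -0.0, -1.0]]
force: [-1.6, -0.2, 1.3]
opening: 0.0698
```

Call:
{"method": "send_rows", "body": {
  "motion": [
    {"x":-1,"y":0,"z":0,"twist":0,"claw":70}
  ]
}}

```text
time_s: 7.45
tool_pos: [0.5388, -0.0249, 0.0143]
tool_rot: [[-0.962, -0.273, -0.001], [-0.273, 0.962, 0.0], [0.001, 0.0, -1.0]]
force: [-6.6, -5.7, 5.6]
opening: 0.0697
```

Call:
{"method": "send_rows", "body": {
  "motion": [
    {"x":-0.7,"y":0,"z":0,"twist":0,"claw":70},
    {"x":0,"y":0,"z":0,"twist":0,"claw":70}
  ]
}}

```text
time_s: 7.65
tool_pos: [0.5388, -0.0248, 0.0142]
tool_rot: [[-0.962, -0.272, -0.002], [-0.272, 0.962, 0.0], [0.002, 0.001, -1.0]]
force: [-7.2, -2.9, 4.2]
opening: 0.0701
```

```bash
python3 - <<'E'
from h import *
goto(-.027,0,.013);print(np.round(sense()['ft_torque'],2))
snap('side','s5.png');
i=cv2.imread('pics/s5.png')[150:350,290:510];cv2.imwrite('pics/s5z.png',cv2.resize(i,None,fx=3,fy=3))
E
```

```text
t 7.65 jig pos [-25.    2.3] z 14.2 dyaw deg -0.01 F [-7.2 -2.9  4.2] open 0.0701
shift [ 2.  -2.3  1.2] twist -0.01 reach 0.538
[-0.67  0.95 -0.3 ]
```

View pics/s5z.png

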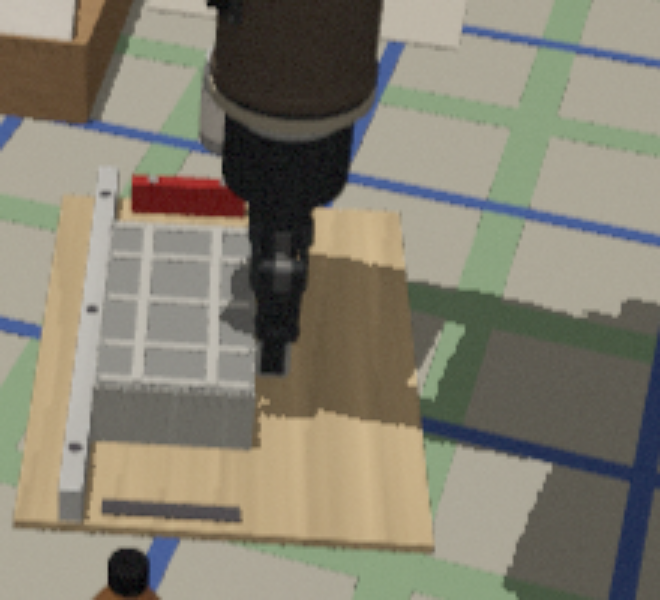

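Call:
{"method": "send_rows", "body": {
  "motion": [
    {"x":10,"y":0,"z":0,"twist":0,"claw":70},
    {"x":15,"y":0,"z":-5,"twist":0,"claw":70},
    {"x":0,"y":0,"z":-30,"twist":0,"claw":70},
    {"x":0,"y":0,"z":-35,"twist":0,"claw":70},
    {"x":0,"y":0,"z":-35,"twist":0,"claw":0},
    {"x":0,"y":40,"z":0,"twist":0,"claw":0},
    {"x":-15,"y":40,"z":0,"twist":0,"claw":0},
    {"x":-25,"y":40,"z":0,"twist":0,"claw":0},
    {"x":-25,"y":40,"z":0,"twist":0,"claw":0},
    {"x":0,"y":0,"z":0,"twist":0,"claw":0}
  ]
}}

```text
time_s: 8.7
tool_pos: [0.5364, 0.1447, 0.1196]
tool_rot: [[-0.961, -0.276, 0.003], [-0.276, 0.961, 0.001], [-0.003, 0.0, -1.0]]
force: [0.2, 0.2, -1.6]
opening: -0.0003
```

```bash
python3 - <<'E'
from h import *
goto(.032,.14,.013)
d=snap('top','t6.png');snap('side','s6.png')
i=d['image'][190:375,170:490]
cv2.imwrite('pics/t6z.png',cv2.resize(i,None,fx=2.5,fy=2.5,interpolation=cv2.INTER_CUBIC))
i=cv2.imread('pics/s6.png')[150:350,290:510];cv2.imwrite('pics/s6z.png',cv2.resize(i,None,fx=3,fy=3))
E
```

```text
t 8.7 jig pos [ 18.9 166.1] z 119.6 dyaw deg 0.21 F [ 0.2  0.2 -1.6] open -0.0003
shift [-12.6 -26.2 106.7] twist 0.21 reach 0.57
```

View pics/t6z.png

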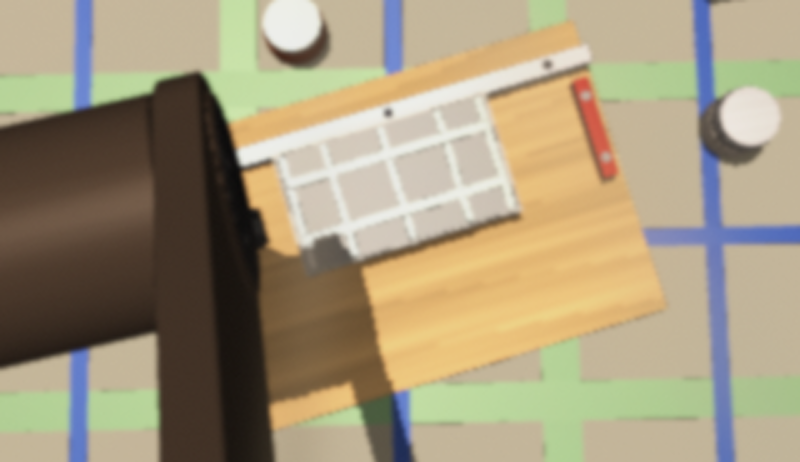

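View pics/s6z.png

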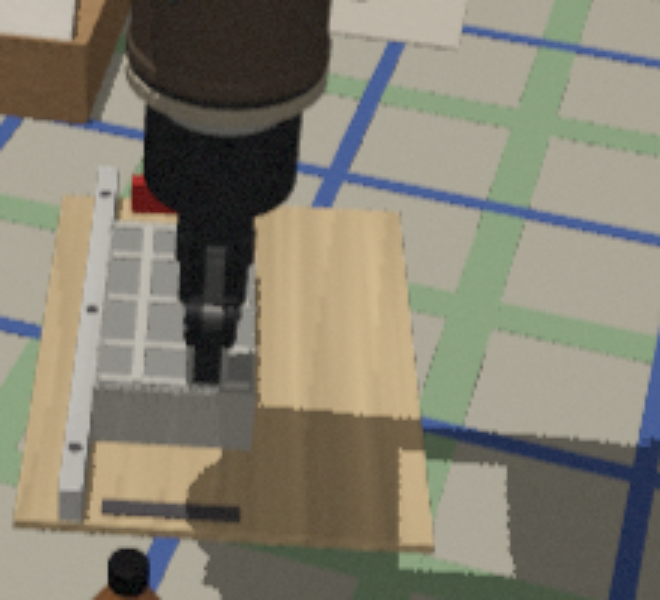

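```bash
python3 - <<'E'
from h import *
d=get_image('top')
z=lambda a:np.array([170,190])+np.array(a,float)/2.5
jq=np.load('jq.npy')
wq,e=fit(d,WP,z([(308,272),(519,217),(485,97),(278,158)]),[.55,0,.2]);print(wq,e.round(1),injig(jq,wq))
E
```

```text
[ 0.5880378  -0.00253269  0.24882934] [-1.   2.1  1.8 -0.1  1.3 -0.7 -2.  -1.5] [ 0.02846249  0.01032711 -0.02737833]
```

Call:
{"method": "send_rows", "body": {
  "motion": [
    {"x":-13,"y":0,"z":10,"twist":0,"claw":0},
    {"x":0,"y":0,"z":25,"twist":0,"claw":0},
    {"x":0,"y":0,"z":25,"twist":0,"claw":0},
    {"x":0,"y":0,"z":22,"twist":0,"claw":0},
    {"x":0,"y":0,"z":14,"twist":0,"claw":0},
    {"x":0,"y":0,"z":6,"twist":0,"claw":0},
    {"x":0,"y":-10,"z":0,"twist":0.2,"claw":0},
    {"x":0,"y":-10,"z":0,"twist":0,"claw":0},
    {"x":0,"y":-6,"z":0,"twist":0,"claw":0},
    {"x":0,"y":0,"z":0,"twist":0,"claw":0}
  ]
}}

```text
time_s: 9.85
tool_pos: [0.555, 0.1175, 0.0181]
tool_rot: [[-0.963, -0.268, 0.001], [-0.268, 0.963, 0.0], [-0.001, -0.0, -1.0]]
force: [0.2, -0.2, 0.1]
opening: 0.0
```

```bash
python3 - <<'E'
from h import *
goto(.032,.040,.016)
snap('side','s7.png')
i=cv2.imread('pics/s7.png')[150:350,290:510];cv2.imwrite('pics/s7z.png',cv2.resize(i,None,fx=3,fy=3))
E
```

```text
t 9.85 jig pos [ 29.5 134.8] z 18.1 dyaw deg -0.27 F [ 0.2 -0.2  0.1] open 0.0
shift [ -3.  -94.8   2.1] twist -0.27 reach 0.584
```

View pics/s7z.png

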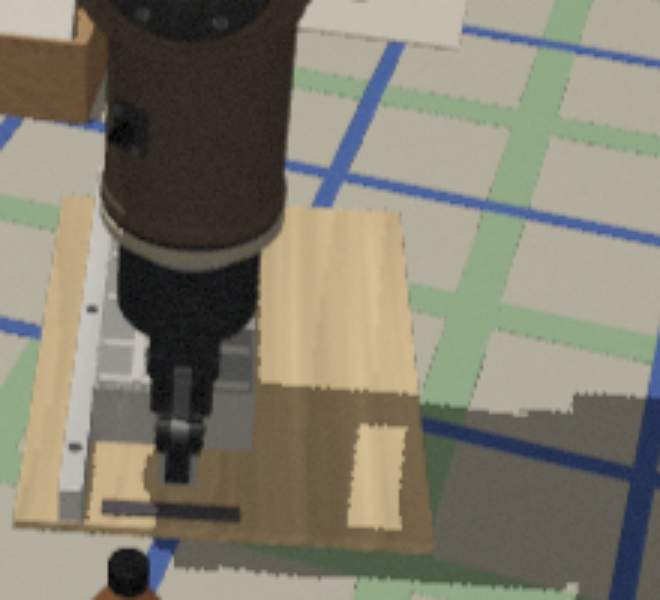

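Call:
{"method": "send_rows", "body": {
  "motion": [
    {"x":0,"y":-5,"z":2,"twist":0,"claw":0},
    {"x":0,"y":-5,"z":0,"twist":0,"claw":0},
    {"x":0,"y":-5,"z":0,"twist":0,"claw":0},
    {"x":0,"y":-5,"z":0,"twist":0,"claw":0},
    {"x":0,"y":-5,"z":0,"twist":0,"claw":0},
    {"x":0,"y":-5,"z":0,"twist":0,"claw":0},
    {"x":0,"y":-5,"z":0,"twist":0,"claw":0},
    {"x":0,"y":-5,"z":0,"twist":0,"claw":0}
  ]
}}

```text
time_s: 10.7
tool_pos: [0.565, 0.0797, 0.0153]
tool_rot: [[-0.963, -0.269, -0.0], [-0.269, 0.963, 0.0], [0.0, 0.0, -1.0]]
force: [-0.7, 1.6, -0.8]
opening: 0.0003
```

```bash
python3 - <<'E'
from h import *
goto(.032,.040,.016)
d=snap('top','t8.png')
i=d['image'][190:375,170:490]
cv2.imwrite('pics/t8z.png',cv2.resize(i,None,fx=2.5,fy=2.5,interpolation=cv2.INTER_CUBIC))
E
```

```text
t 10.7 jig pos [28.7 95.7] z 15.3 dyaw deg -0.2 F [-0.7  1.6 -0.8] open 0.0003
shift [ -3.5 -55.7  -0.7] twist -0.2 reach 0.584
```

View pics/t8z.png

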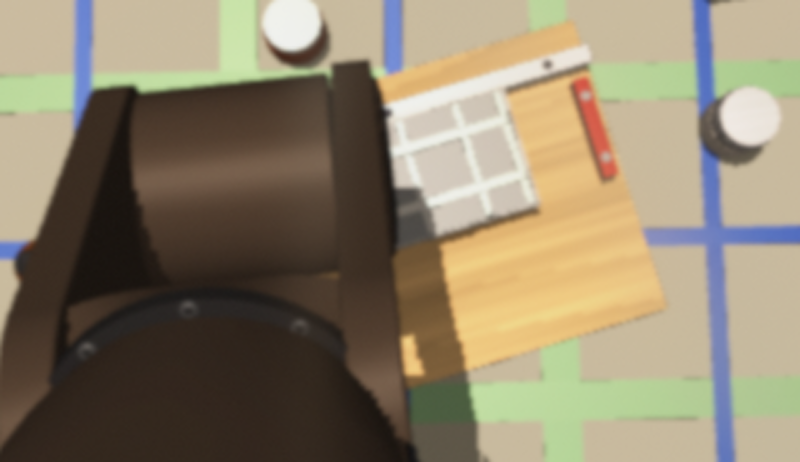

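Call:
{"method": "send_rows", "body": {
  "motion": [
    {"x":0,"y":-5,"z":0,"twist":0,"claw":0},
    {"x":0,"y":-5,"z":0,"twist":0,"claw":0},
    {"x":0,"y":-5,"z":0,"twist":0,"claw":0},
    {"x":0,"y":-5,"z":0,"twist":0,"claw":0},
    {"x":0,"y":-5,"z":0,"twist":0,"claw":0},
    {"x":0,"y":-5,"z":0,"twist":0,"claw":0},
    {"x":0,"y":-5,"z":0,"twist":0,"claw":0},
    {"x":0,"y":-5,"z":0,"twist":0,"claw":0},
    {"x":0,"y":-3,"z":0,"twist":0,"claw":0},
    {"x":0,"y":-2,"z":0,"twist":0,"claw":0}
  ]
}}

```text
time_s: 11.75
tool_pos: [0.5771, 0.0364, 0.0153]
tool_rot: [[-0.963, -0.269, 0.0], [-0.269, 0.963, -0.0], [-0.0, -0.0, -1.0]]
force: [-0.6, 3.4, 1.2]
opening: -0.0004
```

Call:
{"method": "send_rows", "body": {
  "motion": [
    {"x":0,"y":-1,"z":0,"twist":0,"claw":0},
    {"x":0,"y":-1,"z":0,"twist":0,"claw":0}
  ]
}}

```text
time_s: 11.95
tool_pos: [0.5776, 0.0348, 0.0153]
tool_rot: [[-0.963, -0.269, -0.0], [-0.269, 0.963, 0.0], [0.0, 0.0, -1.0]]
force: [-0.5, 2.5, 0.6]
opening: 0.0001
```

Call:
{"method": "send_rows", "body": {
  "motion": [
    {"x":0,"y":-1,"z":0,"twist":0,"claw":0},
    {"x":0,"y":-1,"z":0,"twist":0,"claw":0}
  ]
}}

```text
time_s: 12.15
tool_pos: [0.5781, 0.0329, 0.0153]
tool_rot: [[-0.963, -0.27, -0.0], [-0.27, 0.963, -0.0], [0.0, -0.0, -1.0]]
force: [0.3, 0.7, 0.2]
opening: -0.0002
```

Call:
{"method": "send_rows", "body": {
  "motion": [
    {"x":0,"y":-1,"z":0,"twist":0,"claw":0},
    {"x":0,"y":-1,"z":0,"twist":0,"claw":0}
  ]
}}

```text
time_s: 12.35
tool_pos: [0.5787, 0.0309, 0.0153]
tool_rot: [[-0.963, -0.27, -0.0], [-0.27, 0.963, -0.0], [0.0, -0.0, -1.0]]
force: [-1.1, 0.2, 1.0]
opening: 0.0003
```

```bash
python3 - <<'E'
from h import *
goto(.032,.040,.016)
d=snap('top','t9.png')
i=d['image'][190:375,170:490]
cv2.imwrite('pics/t9z.png',cv2.resize(i,None,fx=2.5,fy=2.5,interpolation=cv2.INTER_CUBIC))
E
```

```text
t 12.35 jig pos [28.6 45.1] z 15.3 dyaw deg -0.19 F [-1.1  0.2  1. ] open 0.0003
shift [-3.4 -5.1 -0.7] twist -0.19 reach 0.584
```

View pics/t9z.png

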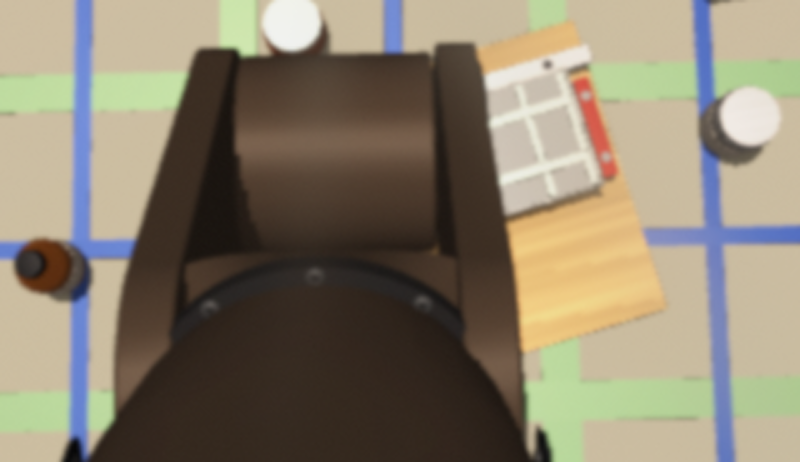

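Call:
{"method": "send_rows", "body": {
  "motion": [
    {"x":0,"y":-1,"z":0,"twist":0,"claw":0},
    {"x":0,"y":-1,"z":0,"twist":0,"claw":0}
  ]
}}

```text
time_s: 12.6
tool_pos: [0.5792, 0.029, 0.0153]
tool_rot: [[-0.963, -0.269, -0.0], [-0.269, 0.963, -0.0], [0.0, -0.0, -1.0]]
force: [-0.5, 1.8, -0.1]
opening: -0.0002
```

Call:
{"method": "send_rows", "body": {
  "motion": [
    {"x":0,"y":-1,"z":0,"twist":0,"claw":0}
  ]
}}

```text
time_s: 12.7
tool_pos: [0.5795, 0.028, 0.0153]
tool_rot: [[-0.963, -0.269, -0.0], [-0.269, 0.963, -0.0], [0.0, -0.0, -1.0]]
force: [0.1, 2.2, 0.2]
opening: 0.0002
```

Call:
{"method": "send_rows", "body": {
  "motion": [
    {"x":0,"y":-1,"z":0,"twist":0,"claw":0}
  ]
}}

```text
time_s: 12.8
tool_pos: [0.5798, 0.027, 0.0153]
tool_rot: [[-0.963, -0.269, -0.0], [-0.269, 0.963, -0.0], [0.0, -0.0, -1.0]]
force: [-0.8, 0.7, 0.5]
opening: 0.0002
```

Call:
{"method": "send_rows", "body": {
  "motion": [
    {"x":0,"y":-1,"z":0,"twist":0,"claw":0}
  ]
}}

```text
time_s: 12.9
tool_pos: [0.5799, 0.0263, 0.0153]
tool_rot: [[-0.963, -0.269, -0.0], [-0.269, 0.963, 0.0], [0.0, 0.0, -1.0]]
force: [-1.4, 16.7, 1.5]
opening: 0.0002
```

Call:
{"method": "send_rows", "body": {
  "motion": [
    {"x":0,"y":4,"z":0,"twist":0,"claw":0},
    {"x":0,"y":16,"z":0,"twist":0,"claw":0},
    {"x":0,"y":10,"z":-30,"twist":0,"claw":0},
    {"x":0,"y":0,"z":-40,"twist":0,"claw":0},
    {"x":0,"y":0,"z":-40,"twist":0,"claw":70},
    {"x":30,"y":10,"z":0,"twist":0,"claw":70},
    {"x":40,"y":10,"z":0,"twist":0,"claw":70},
    {"x":20,"y":20,"z":0,"twist":0,"claw":70},
    {"x":0,"y":30,"z":0,"twist":0,"claw":70},
    {"x":0,"y":30,"z":0,"twist":0,"claw":70}
  ]
}}

```text
time_s: 13.9
tool_pos: [0.4571, 0.1282, 0.1256]
tool_rot: [[-0.963, -0.269, 0.0], [-0.269, 0.963, -0.0], [-0.0, -0.0, -1.0]]
force: [0.9, -0.8, 0.8]
opening: 0.0699
```

```bash
python3 - <<'E'
from h import *
goto(-.055,-.06,.013)
d=snap('top','t10.png')
i=d['image'][195:305,270:450]
cv2.imwrite('pics/t10z.png',cv2.resize(i,None,fx=4.4,fy=4.4,interpolation=cv2.INTER_CUBIC))
snap('side','s10.png')
i=cv2.imread('pics/s10.png')[180:320,290:440];cv2.imwrite('pics/s10z.png',cv2.resize(i,None,fx=4,fy=4))
E
```

```text
t 13.9 jig pos [-61.9 171.8] z 125.6 dyaw deg -0.25 F [ 0.9 -0.8  0.8] open 0.0699
shift [  -7.8 -231.7  112.6] twist -0.25 reach 0.535
```

View pics/t10z.png

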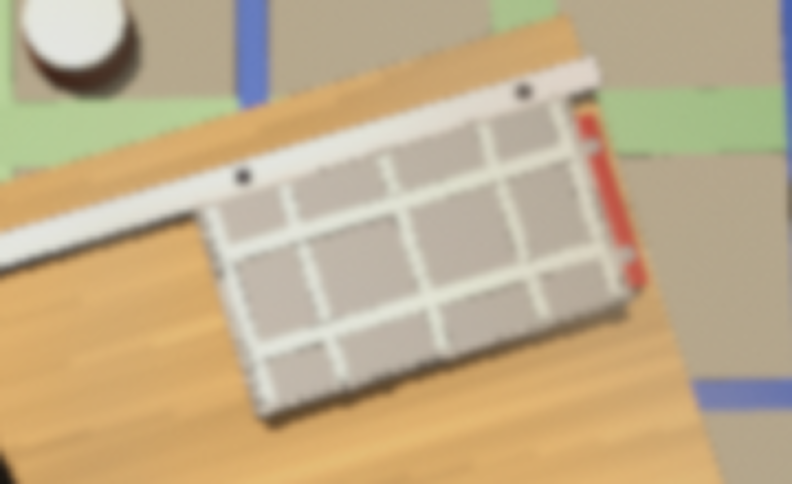

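View pics/s10z.png

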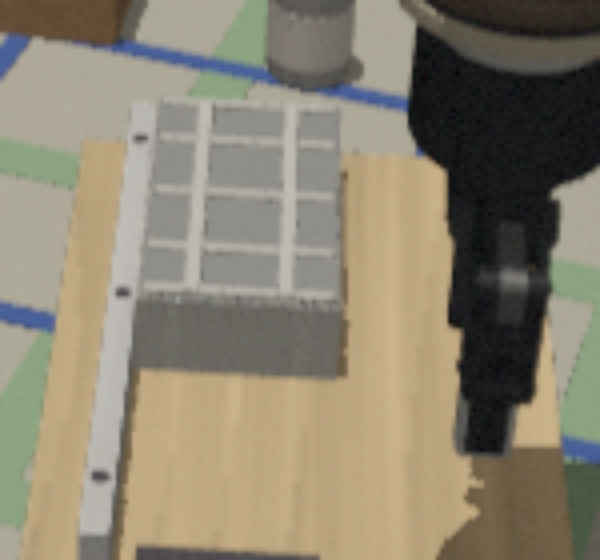

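Call:
{"method": "send_rows", "body": {
  "motion": [
    {"x":0,"y":-33,"z":0,"twist":0,"claw":70},
    {"x":0,"y":-33,"z":0,"twist":0,"claw":70},
    {"x":0,"y":-33,"z":0,"twist":0,"claw":70},
    {"x":0,"y":-33,"z":0,"twist":0,"claw":70},
    {"x":0,"y":-33,"z":0,"twist":0,"claw":70},
    {"x":0,"y":-33,"z":0,"twist":0,"claw":70},
    {"x":0,"y":-33,"z":0,"twist":0,"claw":70},
    {"x":0,"y":0,"z":20,"twist":0,"claw":70}
  ]
}}

```text
time_s: 14.8
tool_pos: [0.5236, -0.0988, 0.1069]
tool_rot: [[-0.964, -0.267, 0.005], [-0.267, 0.964, -0.002], [-0.005, -0.003, -1.0]]
force: [0.5, 1.8, 0.4]
opening: 0.0702
```

Call:
{"method": "send_rows", "body": {
  "motion": [
    {"x":0,"y":0,"z":25,"twist":-0.25,"claw":70},
    {"x":0,"y":0,"z":30,"twist":0,"claw":70},
    {"x":0,"y":0,"z":23,"twist":0,"claw":70},
    {"x":0,"y":0,"z":12,"twist":0,"claw":70},
    {"x":-8,"y":0,"z":0,"twist":0,"claw":70},
    {"x":-8,"y":0,"z":0,"twist":0,"claw":70},
    {"x":0,"y":0,"z":0,"twist":0,"claw":70}
  ]
}}

```text
time_s: 15.5
tool_pos: [0.5385, -0.0909, 0.0166]
tool_rot: [[-0.962, -0.274, 0.003], [-0.274, 0.962, -0.001], [-0.003, -0.002, -1.0]]
force: [0.4, -0.3, 0.4]
opening: 0.0698
```

```bash
python3 -c "
from h import *
goto(-.026,-.06,.013)"
```

```text
t 15.5 jig pos [-43.3 -61.2] z 16.6 dyaw deg 0.09 F [ 0.4 -0.3  0.4] open 0.0698
shift [-17.3   1.2   3.6] twist 0.09 reach 0.561
```

Call:
{"method": "send_rows", "body": {
  "motion": [
    {"x":-5,"y":0,"z":2,"twist":0,"claw":70},
    {"x":-5,"y":0,"z":0,"twist":0,"claw":70},
    {"x":-3,"y":0,"z":0,"twist":0,"claw":70},
    {"x":-2,"y":0,"z":0,"twist":0,"claw":70}
  ]
}}

```text
time_s: 15.9
tool_pos: [0.5508, -0.0868, 0.0135]
tool_rot: [[-0.962, -0.274, 0.0], [-0.274, 0.962, -0.0], [-0.0, -0.0, -1.0]]
force: [-0.9, 0.3, -0.4]
opening: 0.0697
```

Call:
{"method": "send_rows", "body": {
  "motion": [
    {"x":-1,"y":0,"z":0,"twist":0,"claw":70}
  ]
}}

```text
time_s: 16.0
tool_pos: [0.5515, -0.0866, 0.0134]
tool_rot: [[-0.962, -0.274, 0.0], [-0.274, 0.962, -0.0], [-0.0, -0.0, -1.0]]
force: [0.2, 0.2, -1.0]
opening: 0.0701
```

Call:
{"method": "send_rows", "body": {
  "motion": [
    {"x":-1,"y":0,"z":0,"twist":0,"claw":70}
  ]
}}

```text
time_s: 16.1
tool_pos: [0.5522, -0.0863, 0.0133]
tool_rot: [[-0.962, -0.274, -0.0], [-0.274, 0.962, 0.0], [0.0, 0.0, -1.0]]
force: [-0.5, -0.1, 0.4]
opening: 0.0701
```

```bash
python3 -c "
from h import *
goto(-.026,-.06,.013)"
```

```text
t 16.1 jig pos [-28.8 -60.5] z 13.3 dyaw deg 0.05 F [-0.5 -0.1  0.4] open 0.0701
shift [-2.8  0.5  0.3] twist 0.05 reach 0.561
```

Call:
{"method": "send_rows", "body": {
  "motion": [
    {"x":-1,"y":0,"z":0,"twist":0,"claw":70}
  ]
}}

```text
time_s: 16.2
tool_pos: [0.5532, -0.0861, 0.0133]
tool_rot: [[-0.962, -0.274, -0.0], [-0.274, 0.962, 0.0], [0.0, 0.0, -1.0]]
force: [-1.1, -0.9, -0.5]
opening: 0.0697
```

Call:
{"method": "send_rows", "body": {
  "motion": [
    {"x":-1,"y":0,"z":0,"twist":0,"claw":70}
  ]
}}

```text
time_s: 16.3
tool_pos: [0.5542, -0.0858, 0.0133]
tool_rot: [[-0.962, -0.274, -0.0], [-0.274, 0.962, 0.0], [0.0, 0.0, -1.0]]
force: [0.8, 0.1, 0.1]
opening: 0.07
```

Call:
{"method": "send_rows", "body": {
  "motion": [
    {"x":-1,"y":0,"z":0,"twist":0,"claw":70}
  ]
}}

```text
time_s: 16.4
tool_pos: [0.5552, -0.0855, 0.0133]
tool_rot: [[-0.962, -0.274, -0.0], [-0.274, 0.962, 0.0], [0.0, 0.0, -1.0]]
force: [-0.2, -0.6, 0.5]
opening: 0.0697
```

Call:
{"method": "send_rows", "body": {
  "motion": [
    {"x":-1,"y":0,"z":0,"twist":0,"claw":70}
  ]
}}

```text
time_s: 16.5
tool_pos: [0.5558, -0.0852, 0.0133]
tool_rot: [[-0.962, -0.274, -0.001], [-0.274, 0.962, 0.0], [0.001, 0.0, -1.0]]
force: [-5.3, -3.2, 4.6]
opening: 0.07
```

Call:
{"method": "send_rows", "body": {
  "motion": [
    {"x":-1,"y":0,"z":0,"twist":0,"claw":70}
  ]
}}

```text
time_s: 16.6
tool_pos: [0.5558, -0.0851, 0.0132]
tool_rot: [[-0.962, -0.273, -0.002], [-0.273, 0.962, 0.0], [0.002, 0.001, -1.0]]
force: [-13.7, -10.0, 9.6]
opening: 0.0697
```

```bash
python3 -c "
from h import *
goto(-.026,-.06,.013);print(np.round(sense()['ft_torque'],2))"
```

```text
t 16.6 jig pos [-25.1 -60.3] z 13.2 dyaw deg 0.04 F [-13.7 -10.    9.6] open 0.0697
shift [0.9 0.3 0.2] twist 0.04 reach 0.561
[-1.7   1.61 -0.68]
```

Call:
{"method": "send_rows", "body": {
  "motion": [
    {"x":3,"y":0,"z":0,"twist":0,"claw":70},
    {"x":12,"y":0,"z":0,"twist":0,"claw":70},
    {"x":20,"y":0,"z":0,"twist":0,"claw":70},
    {"x":10,"y":0,"z":-30,"twist":0,"claw":70},
    {"x":0,"y":20,"z":-40,"twist":0,"claw":70},
    {"x":0,"y":40,"z":-40,"twist":0,"claw":70},
    {"x":0,"y":45,"z":-20,"twist":0,"claw":70},
    {"x":0,"y":45,"z":0,"twist":0,"claw":70},
    {"x":0,"y":45,"z":0,"twist":0,"claw":70},
    {"x":0,"y":45,"z":0,"twist":0,"claw":70}
  ]
}}

```text
time_s: 17.6
tool_pos: [0.4482, 0.1302, 0.1389]
tool_rot: [[-0.962, -0.273, 0.001], [-0.273, 0.962, 0.0], [-0.001, -0.0, -1.0]]
force: [0.8, 0.1, -0.4]
opening: 0.0697
```

```bash
python3 - <<'E'
from h import *
goto(-.055,-.06,.013)
jq=np.load('jq.npy');wq=T(jq,[[.032,-.06,0]])[0];wq[2]=jq[2]
d=snap('top','t11.png')
i=d['image'][195:305,270:450]
cv2.imwrite('pics/t11z.png',cv2.resize(i,None,fx=4.4,fy=4.4,interpolation=cv2.INTER_CUBIC))
overlay(d,'ov11.png',jq,wq,(270,195,450,305))
for n in('glue_bottle','paint_jar','thinner_can'): print(n,[np.round(r['box']).tolist() for r in find_in('top',n)[:1]])
snap('side','s11.png')
i=cv2.imread('pics/s11.png')[180:320,290:440];cv2.imwrite('pics/s11z.png',cv2.resize(i,None,fx=4,fy=4))
E
```

```text
t 17.6 jig pos [-69.9 176.2] z 138.9 dyaw deg 0.03 F [ 0.8  0.1 -0.4] open 0.0697
shift [ -14.6 -236.2  125.9] twist 0.03 reach 0.535
glue_bottle [[190.0, 296.0, 29.0, 24.0]]
paint_jar [[288.0, 204.0, 27.0, 25.0]]
thinner_can [[466.0, 239.0, 32.0, 26.0]]
```

View pics/t11z.png

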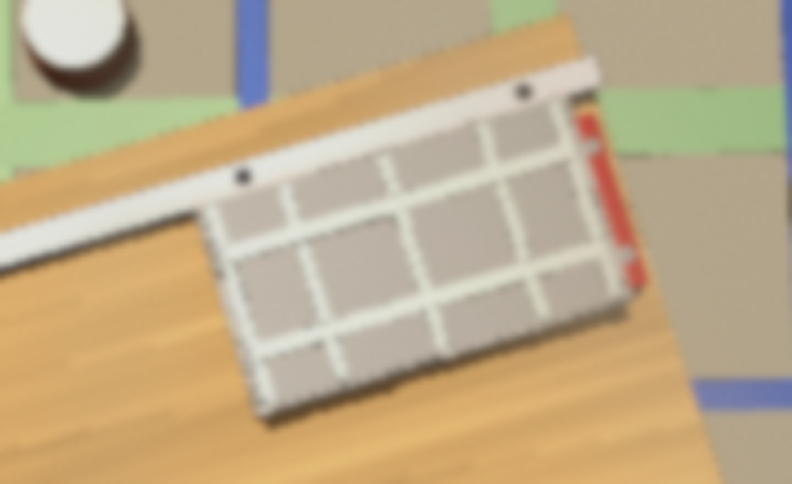

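View pics/ov11.png

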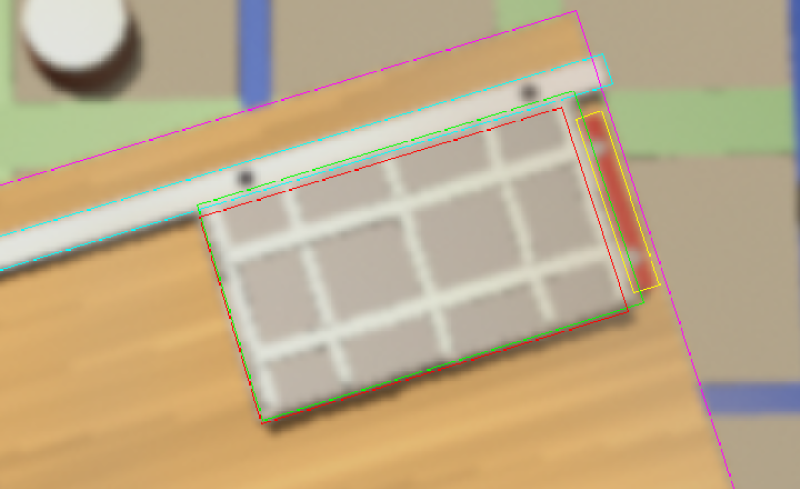

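View pics/s11z.png

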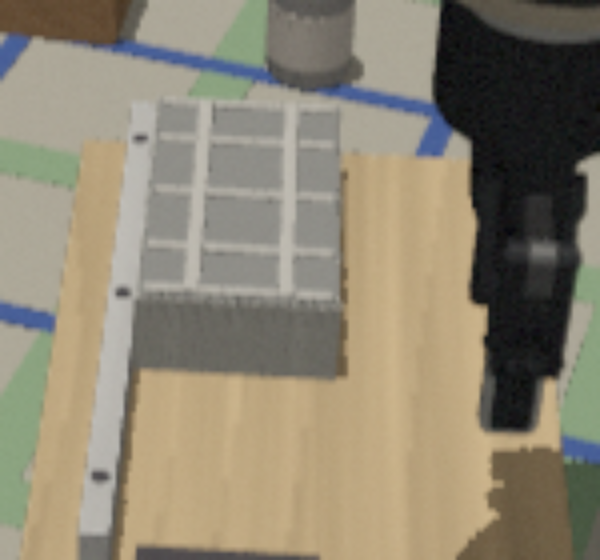

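```bash
python3 - <<'E'
import cv2,numpy as np
a=cv2.imread('pics/top0.png');b=cv2.imread('pics/t11.png')
for n,(x,y) in dict(b=(190,296),j=(288,204),c=(466,239)).items():
    A=a[y-20:y+20,x-20:x+20];B=b[y-30:y+30,x-30:x+30]
    r=cv2.matchTemplate(B,A,cv2.TM_CCOEFF_NORMED);print(n,cv2.minMaxLoc(r)[1::2])
E
python3 -c "
from cell import *
sign_off();s=sense();print(s['time_s'],s['force'])"
```

```text
b (0.9904699325561523, (10, 10))
j (0.9995046257972717, (10, 10))
c (0.9997431635856628, (10, 10))
the job is handed in; nothing more can be done
the job is handed in; nothing more can be done
```

The wagon is in the corner, square to the jig, with its far side on the fence and its −y end on the red stop. I signed off just after 17.6 s, with the gripper clear of everything.

**What I did:** I pushed the near side with both fingers until the wagon turned square and met the fence. I then pushed the +y end with the fingers shut until it met the stop, and finished with another push on the near side.

**Contact with fence and stop:**
- The last fence push rose to about 17 N horizontally. The fingers stopped within 0.1 mm of where they had at the first fence contact.
- The stop push rose to about 17 N at the depth expected for a seated wagon.

**Final pictures:** In the top and side views the long side runs parallel to the fence, with no visible gap at the fence or the stop. Overlay lines agree to about 2–3 mm, which is the limit of the camera calibration, so the close fit rests mainly on the contact forces and stopping positions.

**Bottle, jar and can:** Comparing the first and last top views shows no movement of any of them. The network's box for the bottle shifted by 3 pixels, but the image match there shows no shift.

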